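Snug the adjustable wrench and turn the brass nut

ROBOT

A 6-joint arm with a two-finger parallel gripper is mounted at the origin on the work surface. World frame = base frame: x ahead of the robot, y to its left, z up, the work surface at z = 0. Lengths are in m, angles in degrees, forces in N, time in s.
With the tool pointing down it reaches from about 0.4 to 0.825 m from the base axis. Payload 7 kg.
Tool frame: the origin (TCP) lies midway between the tips of the shut fingers; the grasp point (between the pads) lies 19 mm behind it; z points along the fingers, y is the direction in which the jaws open and shut (so a half turn about z gives the same grasp; the last joint's range is limited). The gripper opens to 88 mm and grips with 3 to 60 N. Pads are 19 mm wide; open, the fingers measure 130 mm over their backs; the gripper's body (78 mm by 193 mm) begins 47 mm behind the grasp point.
Start: joints at [89.846, 20.546, 0.682, 0, -70.136, -16.507], TCP at [0.194, 0.647, 0.189] pointing down, gripper open.
Joint ranges: [-176.03, 176.03], [-82.01, 121.73], [-58.28, 71.71], [-173.87, 95.51], [-174.79, -0.11], [-173.66, 173.66]. Speed limits (degrees/s): [136.94, 136.94, 172.46, 180, 180, 180].

INTERFACE

Orientations are given as a 3x3 rotation matrix whose columns are the frame's x, y, z axes.
In Python, from bench import manip, imaging, order gives the robot as it stands.
- The arm moves only by the shell command python3 -m inch 'ROWS' [FORCE]. ROWS is JSON, a list of rows, each an object of numbers: "grip": the opening, from 0 (shut) to 1 (fully open); "x", "y", "z": the shift along the tool's x, y, z in cm; "yaw": the turn about the tool's z in degrees. In form: [{"grip": .., "x": .., "y": .., "z": .., "yaw": ..}, ...]. A call has 1 to 8 rows; each row shifts and turns the commanded pose from where the row before left it, along the tool's axes as they then stand; what a row does not reach is not made up. A row lasts 1/8 s, in which the tool goes at most 62.5 mm and 10.7 degrees, less where a joint would pass 70% of its speed; a pose out of reach is approached as far as the arm can. A call is refused whole if a number of a shift passes 6.25 or a number of a turn 10.7, either way. A call with a gripper value outside its range is refused whole. The fingers move at their own pace and stop on an object; FORCE is the grip in N (left out, the last holds). Time passes only in rows, so rows that do not move let the fingers close. It gives the time, the measured TCP pose, the force and the opening at its end, in the units of the state.
- manip.read_state(): the state, without advancing time (a new reading comes with each control period).
- imaging.capture(name): name is "scene" or "top"; returns (picture, depth): 384x512x3 uint8, red, green, blue; 384x512 float32, m along the optical axis (not along the pixel's ray), 0 where there is no reading.
- imaging.camera_model(name): a dict with "camera_matrix" (3x3 intrinsics, pixels), "k1" (the pictures are not rectified: a ray, as slopes to the right and down, at radius r is drawn at 1 + k1 r^2 times it, then the intrinsics apply), "pose" (4x4, takes a point from camera to world coordinates). Camera axes: x right, y up, looking along -z (the intrinsics and any distortion apply to the point x, -y, -z); pixel columns grow to the right and rows downward; lengths in m; the calibration is good to about 2 mm. A picture is of the moment at which its call begins. camera_model takes no time and is no camera call.
- order.hand_in(): hands the job in, once; it reports no verdict.
The state is a dict: "time": time; "joint_pos": joint angles; "joint_velocities": joint speeds; "tau": joint torques, N m; "tool_pos": TCP position; "orientation": TCP orientation; "ft_force": force on the tool from outside, world axes, zero at the start; "ft_torque": the same for the moment, N m; "grip_width": finger opening in m.
Only numpy, scipy, OpenCV 4.12 (cv2) and the standard library are available. Lean on these libraries where they do the work, as an engineer would, in place of code of your own. Each camera call takes 0.05 s, during which the arm holds its last target.

TASK

An adjustable wrench already sits on the brass nut of the green hub, but its upper jaw is too wide open to grip. Roll the brass worm roller clockwise (seen from above) until the jaw is snug on the nut, and only then press the wrench's handle down to its stop post so that the nut turns with it. Leave the wrench on the blue hub as it is.

Things in the scene. Friction and masses are not known exactly. Their poses are not given: they have to be found in the camera images.
- roller (a point): Grip point inside the upright brass roller (29 mm wide, 38 tall, black line on top; top 17 mm above) of the wrench on the GREEN hub with the BRASS nut; about 207 mm above the bench, axis vertical. -x runs along the wrench to the handle end (robot side), z up. All else nearby stays 30 mm or more below this point: grip it in any direction. Nut centre: 70 mm along +x, 67 mm below.
- worm (a joint): Roll of that roller in rad, growing clockwise seen from above, which closes the jaw (4 mm per rad). The jaw meets the nut at about 1.5; it starts at 0.1 to 0.5, so one grasp and one wrist turn of 1.0 to 1.4 rad closes it. Takes about 0.15 N m (grip 15 N or more), stays where left, and at 1.62 it stops dead (the fingers then slip harmlessly).
- handle (a point): Point to press, on the top face of that wrench's handle (14 mm wide, 26 deep), 235 mm from the nut axis, 165 mm from the roller towards the robot; about 147 mm above the bench at the start, 70 mm lower at the stop. Axes as the roller point's. The handle ends 37 mm further on. Pressing takes about 2 to 5 N.
- wrench (a joint): Angle of that wrench about the nut's horizontal axis in rad: 0 with the handle level (start), growing as the handle goes down, 0.30 at the stop (firm, at a black-tipped post under the handle). Friction holds it where it is left.
- nut (a joint): Angle of the brass hexagon nut (30 mm across flats, horizontal axis) in rad: 0 at the start, growing with the handle going down. It follows the wrench only once the jaw is snug; up to 0.1 rad is lost in slack.
- spare_jaw_tip (a point): Top of the moving jaw of the other, identical wrench, on the BLUE hub with a STEEL nut: to be left alone. Hubs stand side by side about 36 cm apart, either one on the robot's left.

How it is judged:
By the outcome, as a careful person would: the job done as asked, in the order asked, and still so for the second after the job is handed in, with the robot touching nothing.
It also fails if it takes over 43 s, if anything falls off the work surface, if the arm or the gripper's body presses on something with over 40 N, if the wrist force passes 120 N, or if a joint passes its speed limit or range.

## Working session

There is one attempt and no reset: what is moved stays moved. The work goes in short steps, Python scripts to look and compute and a shell command to move; the robot and the scene stay as the last step left them, time stands still between calls to the robot, and variables do not carry over. Pictures are saved under pics/ and viewed, and the job is handed in when it is done.

```bash
ls; mkdir -p pics; python3 - <<'E'
from bench import manip, imaging
import cv2, numpy as np
s=manip.read_state()
for k,v in s.items(): print(k,np.round(v,4).tolist())
for n in("scene","top"):
    p,d=imaging.capture(n); m=imaging.camera_model(n)
    print(n,{k:np.round(v,4).tolist() for k,v in m.items()})
    cv2.imwrite(f"pics/{n}0.png",p[:,:,::-1]); np.savez(f"pics/{n}0.npz",p=p,d=d)
E
```

```text
pics
time 0.0
joint_pos [89.8443, 20.5932, 0.634, -0.0216, -70.1382, -16.5061]
joint_velocities [0.0482, -0.1192, 0.0092, -0.0469, -0.0552, 0.0683]
tau [0.0018, -58.2715, 29.3042, 6.9969, 0.0069, -0.0002]
tool_pos [0.1934, 0.6461, 0.188]
orientation [[0.958, -0.2868, -0.0004], [-0.2868, -0.958, -0.0017], [0.0001, 0.0017, -1.0]]
ft_force [0.2018, 0.5237, 0.4459]
ft_torque [-0.0407, -0.0325, -0.0074]
grip_width 0.0879
scene {'camera_matrix': [[389.2872, 0.0, 252.5787], [0.0, 389.2872, 188.2846], [0.0, 0.0, 1.0]], 'k1': -0.0671, 'pose': [[0.702, -0.569, 0.4284, 0.958], [0.7121, 0.5721, -0.407, -0.372], [-0.0135, 0.5908, 0.8067, 0.8713], [0.0, 0.0, 0.0, 1.0]]}
top {'camera_matrix': [[411.6087, 0.0, 256.9689], [0.0, 411.6087, 188.6777], [0.0, 0.0, 1.0]], 'k1': 0.0157, 'pose': [[0.0519, 0.9769, -0.2075, 0.4463], [-0.9987, 0.0506, -0.0115, -0.0411], [-0.0007, 0.2078, 0.9782, 0.9271], [0.0, 0.0, 0.0, 1.0]]}
```

View pics/scene0.png

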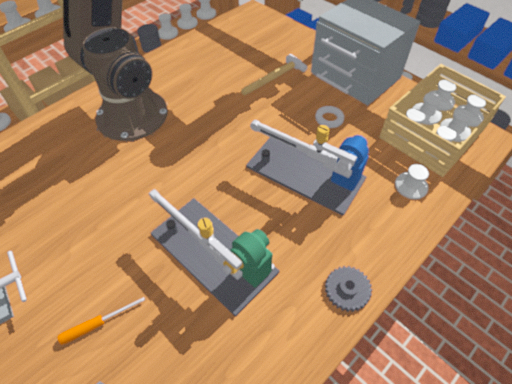

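View pics/top0.png

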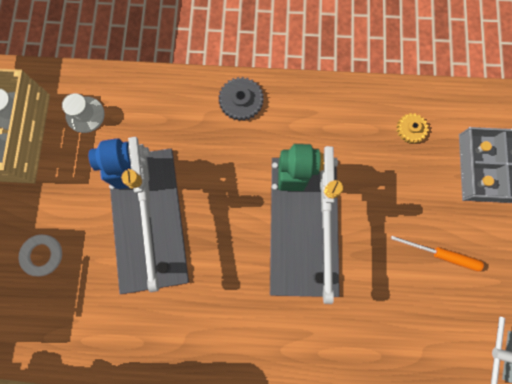

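The green-hub wrench is on the robot's right: its roller is at about (333,188) in top and (205,228) in scene, and its handle end is at (328,298) in top and (153,194) in scene. The blue wrench is on the left.

```bash
cat > h.py <<'E'
import cv2, numpy as np
from bench import manip, imaging
def ray(n,u,v):
    m=imaging.camera_model(n); K=np.array(m["camera_matrix"]); T=np.array(m["pose"])
    D=np.array([m["k1"],0,0,0,0.])
    q=cv2.undistortPoints(np.array([[[u,v]]],float),K,D)[0,0]
    return T[:3,3], T[:3,:3]@np.array([q[0],-q[1],-1.])
def plane(n,u,v,z):
    o,d=ray(n,u,v); return o+d*(z-o[2])/d[2]
def deep(n,u,v,dep):
    o,d=ray(n,u,v); return o+d*dep
def proj(n,P):
    m=imaging.camera_model(n); K=np.array(m["camera_matrix"]); T=np.array(m["pose"])
    c=T[:3,:3].T@(np.array(P)-T[:3,3]); c=np.array([c[0],-c[1],-c[2]])
    return cv2.projectPoints(c.reshape(1,1,3),np.zeros(3),np.zeros(3),K,np.array([m["k1"],0,0,0,0.]))[0].ravel()
def tri(a,b):
    (o1,d1),(o2,d2)=a,b
    t=np.linalg.lstsq(np.c_[d1,-d2],o2-o1,rcond=None)[0]
    p,q=o1+d1*t[0],o2+d2*t[1]; return (p+q)/2,np.linalg.norm(p-q)
def shot(n,tag):
    p,d=imaging.capture(n); cv2.imwrite(f"pics/{n}{tag}.png",p[:,:,::-1]); np.savez(f"pics/{n}{tag}.npz",p=p,d=d); return p,d
E
python3 - <<'E'
from h import *
for n,win in (("top",(315,170,355,205)),("scene",(190,210,225,245))):
    f=np.load(f"pics/{n}0.npz"); p,d=f["p"],f["d"]
    x0,y0,x1,y1=win
    c=cv2.resize(p[y0-15:y1+15,x0-15:x1+15,::-1],None,fx=8,fy=8,interpolation=cv2.INTER_NEAREST); cv2.imwrite(f"pics/{n}0c.png",c)
    hsv=cv2.cvtColor(p,cv2.COLOR_RGB2HSV)
    m=np.zeros(d.shape,bool); m[y0:y1,x0:x1]=True
    m&=(hsv[...,0]>18)&(hsv[...,0]<32)&(hsv[...,1]>150)&(hsv[...,2]>110)
    ys,xs=np.nonzero(m); pts=np.array([deep(n,u,v,d[v,u]) for u,v in zip(xs,ys)])
    print(n,len(xs),xs.mean(),ys.mean(),xs.min(),xs.max(),ys.min(),ys.max())
    print("z pct",np.percentile(pts[:,2],[5,50,95]))
    t=pts[:,2]>np.percentile(pts[:,2],90)-0.006
    print("top pts",t.sum(),pts[t].mean(0),pts[t].min(0),pts[t].max(0), xs[t].mean(),ys[t].mean())
# handle line from top depth
f=np.load("pics/top0.npz");p,d=f["p"],f["d"]
for v in range(205,305,6):
    r=[u for u in range(310,348) if d[v,u]>0 and 0.12<deep("top",u,v,d[v,u])[2]<0.17]
    if r: print(v,r[0],r[-1],deep("top",np.mean(r),v,np.median(d[v,r])).round(4))
E
```

```text
top 187 333.2139037433155 189.14438502673798 325 342 181 197
z pct [0.20362323 0.22241587 0.22486718]
top pts 142 [ 0.60404094 -0.16830653  0.22290397] [ 0.59183126 -0.18116183  0.21862701] [ 0.61660966 -0.15559436  0.22647912] 334.5845070422535 187.92253521126761
scene 171 205.35087719298247 227.89473684210526 199 212 219 237
z pct [0.19719528 0.22187135 0.2247476 ]
top pts 100 [ 0.60996123 -0.1723065   0.2231944 ] [ 0.59632274 -0.1837465   0.21926845] [ 0.62044863 -0.16026996  0.22738049] 204.4 224.74
205 321 331 [ 0.5866 -0.166   0.1472]
211 322 331 [ 0.5752 -0.1675  0.1457]
217 322 331 [ 0.5638 -0.1677  0.145 ]
223 323 331 [ 0.5523 -0.1689  0.1445]
229 323 331 [ 0.5408 -0.1689  0.1454]
235 323 331 [ 0.5294 -0.1692  0.1449]
241 324 331 [ 0.5182 -0.1704  0.1442]
247 324 331 [ 0.5068 -0.1704  0.1454]
253 324 331 [ 0.4957 -0.1706  0.1456]
259 324 332 [ 0.4847 -0.1719  0.1443]
265 324 332 [ 0.4736 -0.1721  0.1441]
271 324 332 [ 0.4626 -0.1721  0.1447]
277 324 332 [ 0.4517 -0.1722  0.1454]
283 324 332 [ 0.4409 -0.1724  0.1452]
289 324 332 [ 0.4301 -0.1726  0.1446]
295 324 333 [ 0.4195 -0.1734  0.1466]
301 324 333 [ 0.4087 -0.1741  0.1435]
```

View pics/top0c.png

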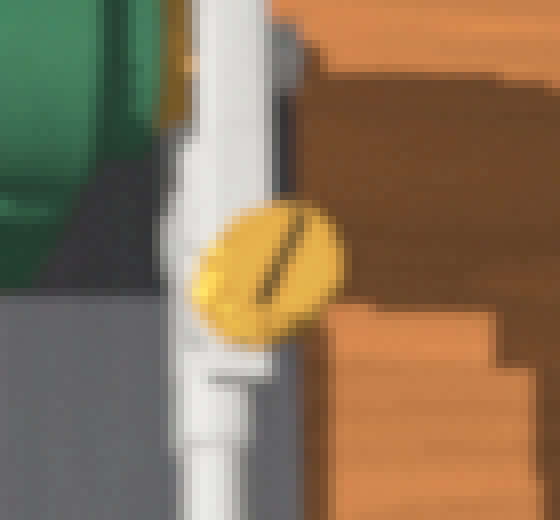

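View pics/scene0c.png

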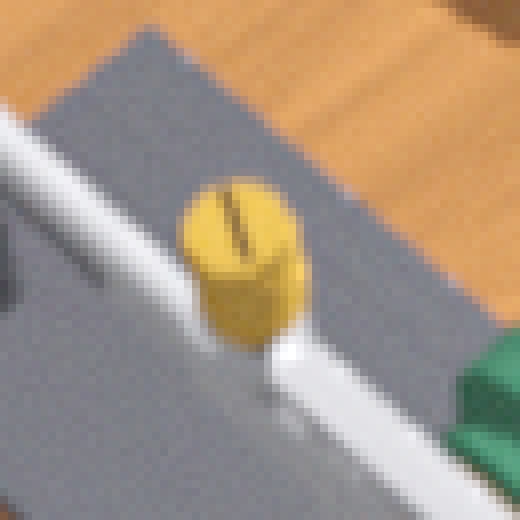

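```bash
python3 - <<'E'
from h import *
a=(334.7,186.7); b=(204.2,222.6)
print(tri(ray("top",*a),ray("scene",*b)))
print(plane("top",*a,.224),plane("scene",*b,.224))
for q in ((300,215),(263,300)): print("line",plane("top",299.5+q[0]/8,154.5+q[1]/8,.224))
for q in ((225,192),(247,255)): print("line s",plane("scene",174.5+q[0]/8,194.5+q[1]/8,.224))
s=manip.read_state(); print(s["tool_pos"])
E
```

```text
(array([ 0.6060246 , -0.16891588,  0.22272249]), np.float64(0.0009447758925786078))
[ 0.60598588 -0.16828467  0.224     ] [ 0.60645611 -0.1697083   0.224     ]
line [ 0.6157461  -0.17218078  0.224     ]
line [ 0.59632059 -0.16436473  0.224     ]
line s [ 0.59713036 -0.16581272  0.224     ]
line s [ 0.6145467  -0.17362434  0.224     ]
[0.19342895 0.64618331 0.18811898]
```

```bash
python3 - <<'E'
from h import *
print(proj("scene",[.194,.647,.189]),proj("top",[.194,.647,.189]))
f=np.load("pics/scene0.npz");d=f["d"]
for u,v in((325,25),(380,50),(365,10),(450,90),(270,130),(325,130)): print(u,v,deep("scene",u,v,d[v,u]).round(3))
s=manip.read_state(); R=np.array(s["orientation"]); print(R.T@(np.array([.606,-.169,.33])-s["tool_pos"]))
E
```

```text
[311.36952494   6.28559638] [-177.15712358  415.11902658]
325 25 [0.318 0.562 0.207]
380 50 [0.513 0.574 0.207]
365 10 [0.363 0.707 0.219]
450 90 [0.71  0.715 0.094]
270 130 [0.471 0.158 0.146]
325 130 [0.614 0.19  0.225]
[ 0.62906567  0.66280886 -0.14081805]
```

```bash
python3 -m inch '[{"z":-3},{"z":-4},{"z":-4},{"z":-3},{"x":0,"y":0}]'
```

```text
invalid input
```

```bash
python3 -m inch '[{"grip":1,"x":0,"y":0,"z":-3,"yaw":0},{"grip":1,"x":0,"y":0,"z":-4,"yaw":0},{"grip":1,"x":0,"y":0,"z":-4,"yaw":0},{"grip":1,"x":0,"y":0,"z":-3,"yaw":0}]'
```

```text
time: 0.6
tool_pos: [0.1936, 0.6467, 0.3305]
orientation: [[0.958, -0.287, 0.0], [-0.287, -0.958, 0.001], [-0.0, -0.001, -1.0]]
ft_force: [-0.3, 0.5, 0.6]
grip_width: 0.0876
```

```bash
python3 -m inch '[{"grip":1,"x":2,"y":2.1,"z":0,"yaw":0},{"grip":1,"x":3,"y":3.2,"z":0,"yaw":0},{"grip":1,"x":3.4,"y":3.6,"z":0,"yaw":0},{"grip":1,"x":3.4,"y":3.6,"z":0,"yaw":0},{"grip":1,"x":3.4,"y":3.6,"z":0,"yaw":0},{"grip":1,"x":3.4,"y":3.6,"z":0,"yaw":0},{"grip":1,"x":3.4,"y":3.6,"z":0,"yaw":0},{"grip":1,"x":3.4,"y":3.6,"z":0,"yaw":0}]'
python3 -m inch '[{"grip":1,"x":3.4,"y":3.6,"z":0,"yaw":0},{"grip":1,"x":3.4,"y":3.6,"z":0,"yaw":0},{"grip":1,"x":3.4,"y":3.6,"z":0,"yaw":0},{"grip":1,"x":3.4,"y":3.6,"z":0,"yaw":0},{"grip":1,"x":3.4,"y":3.6,"z":0,"yaw":0},{"grip":1,"x":3.4,"y":3.6,"z":0,"yaw":0},{"grip":1,"x":3.4,"y":3.6,"z":0,"yaw":0},{"grip":1,"x":3.4,"y":3.6,"z":0,"yaw":0}]'
```

```text
time: 1.6
tool_pos: [0.36, 0.3144, 0.3288]
orientation: [[0.958, -0.286, -0.0], [-0.286, -0.958, -0.0], [-0.0, 0.0, -1.0]]
ft_force: [1.6, 0.7, 0.3]
grip_width: 0.0879
time: 2.6
tool_pos: [0.5381, -0.0394, 0.3287]
orientation: [[0.958, -0.287, -0.0], [-0.287, -0.958, 0.0], [-0.0, 0.0, -1.0]]
ft_force: [1.3, 1.0, 0.7]
grip_width: 0.0877
```

```bash
python3 -m inch '[{"grip":1,"x":3.3,"y":3.5,"z":0,"yaw":0},{"grip":1,"x":3,"y":3,"z":0,"yaw":0},{"grip":1,"x":2.3,"y":2.4,"z":0,"yaw":0},{"grip":1,"x":1.7,"y":1.6,"z":0,"yaw":0},{"grip":1,"x":0,"y":0,"z":0,"yaw":0},{"grip":1,"x":0,"y":0,"z":0,"yaw":0}]'
python3 - <<'E'
from h import *
s=manip.read_state(); R=np.array(s["orientation"]); print(s["joint_pos"],R.T@(np.array([.606,-.169,.189])-s["tool_pos"]))
E
```

```text
time: 3.35
tool_pos: [0.6062, -0.1674, 0.3289]
orientation: [[0.958, -0.287, -0.0], [-0.287, -0.958, 0.0], [-0.0, -0.0, -1.0]]
ft_force: [-0.3, -0.3, 1.7]
grip_width: 0.0874
[ 2.30900089e+00  1.31757299e+01  8.22968909e+00 -1.36723225e-02
 -8.50641519e+01  7.10417223e+01] [0.00033433 0.00158735 0.13990584]
```

```bash
python3 -m inch '[{"grip":1,"x":0,"y":0.1,"z":3,"yaw":0},{"grip":1,"x":0,"y":0.05,"z":4,"yaw":0},{"grip":1,"x":0,"y":0,"z":3,"yaw":0},{"grip":1,"x":0,"y":0,"z":2,"yaw":0},{"grip":1,"x":0,"y":0,"z":1,"yaw":0},{"grip":1,"x":0,"y":0,"z":0.9,"yaw":0},{"grip":1,"x":0,"y":0,"z":0,"yaw":0}]'
python3 - <<'E'
from h import *
for n in("top","scene"):
    p,d=shot(n,"1")
E
python3 -c "
import cv2
a=cv2.imread('pics/top1.png')[120:270,250:450];b=cv2.imread('pics/scene1.png')[150:300,100:300]
import numpy as np
cv2.imwrite('pics/v1.png',cv2.resize(np.hstack([a,b]),None,fx=2,fy=2))"
```

```text
time: 4.22
tool_pos: [0.6059, -0.1691, 0.19]
orientation: [[0.958, -0.286, -0.0], [-0.286, -0.958, 0.0], [-0.0, -0.0, -1.0]]
ft_force: [-0.2, -0.0, 1.0]
grip_width: 0.0879
```

View pics/v1.png

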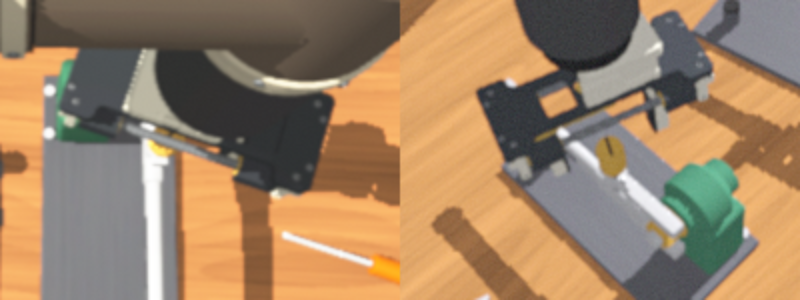

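The open fingers straddle the roller, which shows at about (610,155) in the right half of the picture. Closing now.

```bash
python3 -m inch '[{"grip":0.25,"x":0,"y":0,"z":0,"yaw":0},{"grip":0.2,"x":0,"y":0,"z":0,"yaw":0},{"grip":0.1,"x":0,"y":0,"z":0,"yaw":0},{"grip":0,"x":0,"y":0,"z":0,"yaw":0},{"grip":0,"x":0,"y":0,"z":0,"yaw":0},{"grip":0,"x":0,"y":0,"z":0,"yaw":0}]' 30
python3 - <<'E'
from h import *
s=manip.read_state(); print(s["ft_torque"],s["ft_force"])
E
```

```text
time: 5.08
tool_pos: [0.6059, -0.1694, 0.1899]
orientation: [[0.958, -0.287, -0.0], [-0.287, -0.958, -0.0], [-0.0, 0.0, -1.0]]
ft_force: [0.0, -0.1, 0.8]
grip_width: 0.0329
[-0.02162547 -0.01700238  0.01134885] [ 0.0228144  -0.13788891  0.75942593]
```

```bash
python3 -m inch '[{"grip":0,"x":0,"y":0,"z":0,"yaw":0},{"grip":0,"x":0,"y":0,"z":0,"yaw":0},{"grip":0,"x":0,"y":0,"z":0,"yaw":0}]'
python3 - <<'E'
from h import *
s=manip.read_state(); print(s["ft_torque"],s["ft_force"])
E
```

```text
time: 5.45
tool_pos: [0.6059, -0.1694, 0.1899]
orientation: [[0.958, -0.287, -0.0], [-0.287, -0.958, -0.0], [-0.0, 0.0, -1.0]]
ft_force: [-0.1, -0.6, -0.2]
grip_width: 0.0038
[-0.01903899 -0.00637304 -0.00245523] [-0.13423971 -0.57883703 -0.1972678 ]
```

The fingers shut to 4 mm, so they missed the roller. Looking before moving anything else.

```bash
python3 - <<'E'
from h import *
s=manip.read_state(); t=np.array(s["tool_pos"]); R=np.array(s["orientation"])
out=[]
for n,w in(("top",(250,100)),("scene",(120,140))):
    p,d=shot(n,"2"); 
    q=p[:,:,::-1].copy()
    pts=[proj(n,t),proj(n,[.606,-.169,.224]),proj(n,t-R[:,2]*.019)]
    print(n,np.round(pts,1).tolist())
    c=cv2.resize(q[w[1]:w[1]+150,w[0]:w[0]+150],None,fx=2.6,fy=2.6,interpolation=cv2.INTER_CUBIC)
    for a,col in zip(pts,((0,0,255),(255,0,255),(0,255,0))):
        cv2.circle(c,tuple(int((a[i]-w[i]+.5)*2.6) for i in(0,1)),2,col,-1)
    out.append(c)
cv2.imwrite("pics/v2.png",np.hstack(out))
E
```

```text
top [[331.9, 190.7], [335.1, 186.7], [333.7, 188.6]]
scene [[206.1, 231.1], [204.3, 222.2], [205.0, 226.3]]
```

View pics/v2.png

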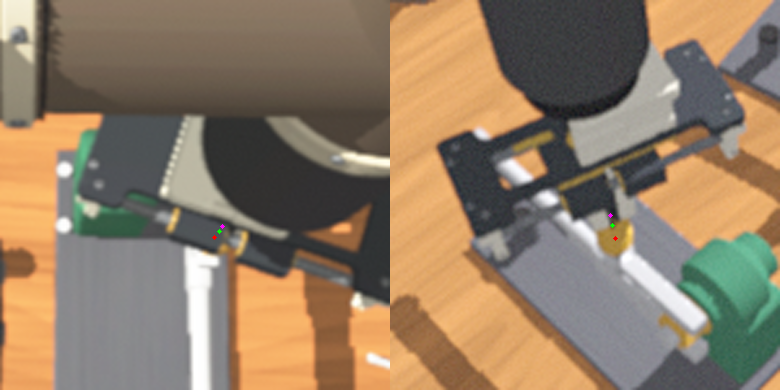

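```bash
python3 - <<'E'
from h import *
f=np.load("pics/scene2.npz");p,d=f["p"],f["d"]
for v in range(204,244,3):
    print(v,[ (u,*(1000*deep("scene",u,v,d[v,u])).round().astype(int).tolist(),) if d[v,u]>0 else None for u in range(200,218,3)])
w=(185,190);c=cv2.resize(p[190:250,185:245,::-1],None,fx=10,fy=10,interpolation=cv2.INTER_NEAREST);cv2.imwrite("pics/v3.png",c)
E
```

```text
204 [(200, 629, -183, 327), (203, 628, -177, 319), (206, 630, -172, 316), (209, 633, -168, 315), (212, 638, -165, 317), (215, 642, -161, 317)]
207 [(200, 629, -184, 319), (203, 607, -165, 275), (206, 629, -172, 306), (209, 639, -173, 317), (212, 642, -169, 315), (215, 646, -165, 316)]
210 [(200, 632, -187, 316), (203, 636, -184, 316), (206, 636, -178, 310), (209, 642, -175, 313), (212, 646, -172, 315), (215, 648, -167, 311)]
213 [(200, 637, -191, 316), (203, 641, -188, 317), (206, 619, -169, 271), (209, 642, -177, 306), (212, 647, -174, 307), (215, 648, -169, 304)]
216 [(200, 641, -195, 314), (203, 642, -190, 311), (206, 618, -170, 262), (209, 620, -164, 257), (212, 646, -174, 297), (215, 495, -70, 11)]
219 [(200, 640, -196, 306), (203, 640, -190, 299), (206, 618, -171, 251), (209, 620, -166, 249), (212, 621, -160, 243), (215, 506, -78, 17)]
222 [(200, 613, -182, 248), (203, 615, -177, 245), (206, 618, -172, 242), (209, 619, -166, 237), (212, 621, -161, 234), (215, 511, -84, 15)]
225 [(200, 614, -184, 241), (203, 616, -179, 238), (206, 612, -170, 223), (209, 616, -166, 221), (212, 51
[... 168 characters left out ...]
, 9)]
231 [(200, 610, -185, 214), (203, 615, -181, 216), (206, 618, -176, 214), (209, 620, -171, 210), (212, 617, -163, 196), (215, 529, -100, 11)]
234 [(200, 608, -186, 201), (203, 612, -181, 201), (206, 618, -178, 203), (209, 620, -172, 199), (212, 619, -165, 188), (215, 536, -106, 12)]
237 [(200, 585, -175, 146), (203, 612, -183, 191), (206, 617, -179, 191), (209, 620, -174, 190), (212, 616, -165, 173), (215, 543, -112, 12)]
240 [(200, 590, -179, 145), (203, 609, -183, 174), (206, 613, -178, 174), (209, 618, -174, 175), (212, 622, -170, 174), (215, 626, -165, 173)]
243 [None, (203, 599, -179, 144), (206, 615, -181, 166), (209, 621, -177, 170), (212, 626, -173, 171), (215, 631, -169, 172)]
```

View pics/v3.png

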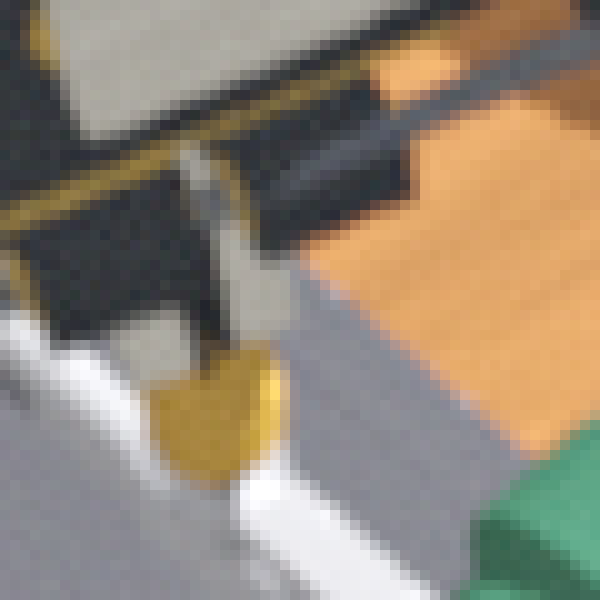

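```bash
python3 - <<'E'
from h import *
s=manip.read_state(); print(s["joint_pos"])
t=np.array(s["tool_pos"]); R=np.array(s["orientation"])
for tag in("1","2"):
  for n in("scene","top"):
    f=np.load(f"pics/{n}{tag}.npz");p,d=f["p"],f["d"]
    m=imaging.camera_model(n)
    vs,us=np.nonzero(d>0); 
    K=np.array(m["camera_matrix"]);T=np.array(m["pose"])
    q=cv2.undistortPoints(np.c_[us,vs].astype(float).reshape(-1,1,2),K,np.array([m["k1"],0,0,0,0.]))[:,0]
    dd=d[vs,us]; P=np.c_[q[:,0]*dd,-q[:,1]*dd,-dd]@T[:3,:3].T+T[:3,3]
    L=(P-t)@R  # tool coords
    k=(abs(L[:,0])<.05)&(abs(L[:,1])<.11)&(L[:,2]<.0)&(L[:,2]>-.15)
    L=L[k]; col=p[vs,us][k]
    print(tag,n,k.sum())
    for y in np.arange(-.1,.1,.02):
        j=(L[:,1]>=y)&(L[:,1]<y+.02)
        if j.any(): 
            i=np.argsort(-L[j,2])[:4]; print(round(y,2),j.sum(),(L[j][i]*1000).round().astype(int).tolist(),col[j][i].tolist()[:2])
E
```

```text
[ 2.13250804e+00  1.62333756e+01 -5.38356226e+00  1.77313341e-03
 -6.83795182e+01  7.12047897e+01]
1 scene 3688
-0.1 391 [[40, -81, -106], [40, -85, -107], [40, -83, -107], [39, -80, -108]] [[161, 144, 126], [157, 147, 140]]
-0.08 461 [[40, -63, -108], [40, -67, -108], [39, -70, -109], [40, -71, -110]] [[193, 138, 93], [164, 113, 72]]
-0.06 380 [[8, -44, -38], [-6, -44, -38], [12, -46, -39], [12, -44, -40]] [[189, 132, 88], [210, 151, 99]]
-0.04 108 [[33, -40, -115], [33, -35, -116], [34, -26, -117], [33, -20, -117]] [[110, 109, 105], [68, 70, 74]]
-0.02 202 [[14, -5, -1], [14, 0, -3], [11, -8, -3], [15, -3, -5]] [[189, 170, 153], [171, 145, 101]]
0.0 328 [[14, 4, -1], [13, 6, -1], [15, 2, -1], [4, 15, -2]] [[154, 121, 64], [160, 127, 63]]
0.02 313 [[-23, 36, -115], [-23, 27, -116], [33, 21, -116], [33, 25, -116]] [[197, 146, 104], [204, 152, 109]]
0.04 478 [[11, 48, -37], [12, 58, -41], [11, 48, -41], [12, 60, -42]] [[136, 137, 140], [147, 145, 151]]
0.06 564 [[4, 60, -45], [11, 60, -48], [13, 61, -63], [40, 62, -109]] [[135, 132, 135], [143, 144, 147]]
0.08 463 [[41, 83, -107], [40
[... 2703 characters left out ...]
-39, -36, -110]] [[93, 93, 96], [76, 75, 74]]
-0.02 171 [[-14, -3, -3], [-14, -2, -4], [-38, -16, -108], [-38, -11, -108]] [[238, 216, 173], [202, 173, 132]]
0.0 210 [[-13, 4, -1], [-14, 2, -2], [-13, 6, -3], [-9, 10, -3]] [[205, 194, 175], [225, 210, 184]]
0.02 220 [[-38, 31, -107], [-39, 21, -109], [-38, 27, -110], [-39, 26, -110]] [[140, 97, 71], [142, 98, 72]]
0.04 160 [[-32, 54, -116], [-30, 58, -116], [-24, 48, -117], [-31, 52, -117]] [[103, 89, 80], [92, 92, 91]]
0.06 559 [[-35, 80, -103], [-39, 80, -106], [-37, 79, -106], [-34, 80, -106]] [[250, 247, 231], [250, 241, 219]]
0.08 567 [[-38, 85, -105], [-39, 86, -108], [-38, 82, -108], [-39, 80, -110]] [[240, 222, 188], [220, 185, 152]]
```

The depth images settle it. In both views the fingertips sit about 38 mm above the reported TCP, and the gripper body about 40 mm above where it should be. So the reported z reads about 38 mm low, while x and y agree. The fingers shut just above the roller top. I'll open, go 3.7 cm lower, and check by depth.

```bash
python3 -m inch '[{"grip":1,"x":0,"y":0,"z":0,"yaw":0},{"grip":1,"x":0,"y":0,"z":0,"yaw":0},{"grip":1,"x":0,"y":0,"z":0,"yaw":0},{"grip":1,"x":0,"y":0,"z":0,"yaw":0},{"grip":1,"x":0,"y":0,"z":0,"yaw":0},{"grip":1,"x":0,"y":0,"z":0,"yaw":0},{"grip":1,"x":0,"y":0,"z":0,"yaw":0}]'
cat >> h.py <<'E'
def cloud(n,p,d):
    m=imaging.camera_model(n); vs,us=np.nonzero(d>0)
    K=np.array(m["camera_matrix"]);T=np.array(m["pose"])
    q=cv2.undistortPoints(np.c_[us,vs].astype(float).reshape(-1,1,2),K,np.array([m["k1"],0,0,0,0.]))[:,0]
    dd=d[vs,us]; return np.c_[q[:,0]*dd,-q[:,1]*dd,-dd]@T[:3,:3].T+T[:3,3],us,vs,p[vs,us]
E

```

```text
time: 6.42
tool_pos: [0.6059, -0.1693, 0.19]
orientation: [[0.958, -0.287, 0.0], [-0.287, -0.958, 0.0], [0.0, -0.0, -1.0]]
ft_force: [-0.1, 0.0, -0.5]
grip_width: 0.0656
```

```bash
python3 -m inch '[{"grip":1,"x":0,"y":0,"z":0,"yaw":0},{"grip":1,"x":0,"y":0,"z":0,"yaw":0},{"grip":1,"x":0,"y":0,"z":1,"yaw":0},{"grip":1,"x":0,"y":0,"z":1,"yaw":0},{"grip":1,"x":0,"y":0,"z":1,"yaw":0},{"grip":1,"x":0,"y":0,"z":0.7,"yaw":0},{"grip":1,"x":0,"y":0,"z":0,"yaw":0}]'
python3 - <<'E'
from h import *
n="scene";p,d=shot(n,"4"); s=manip.read_state(); t=np.array(s["tool_pos"]); R=np.array(s["orientation"])
P,u,v,c=cloud(n,p,d); L=(P-t)@R
for a,b in((-.075,-.035),(.035,.075)):
    k=(abs(L[:,0])<.02)&(L[:,1]>a)&(L[:,1]<b)&(P[:,2]>.17)&(P[:,2]<.3)
    i=np.argsort(P[k,2])[:6]; print((P[k][i]*1000).round().astype(int).tolist(),(L[k][i]*1000).round().astype(int).tolist())
k=(abs(L[:,:2])<.02).all(1)&(P[:,2]>.19)&(P[:,2]<.235); print(P[k].mean(0),k.sum(),P[k][:,2].max())
cv2.imwrite("pics/v4.png",cv2.resize(p[150:300,110:310,::-1],None,fx=3,fy=3))
E
```

```text
time: 7.3
tool_pos: [0.6055, -0.1693, 0.1521]
orientation: [[0.958, -0.287, -0.001], [-0.287, -0.958, 0.0], [-0.001, 0.0, -1.0]]
ft_force: [-0.1, 0.2, 0.6]
grip_width: 0.0876
[[620, -128, 190], [630, -129, 191], [626, -130, 191], [633, -117, 191], [616, -127, 192], [624, -129, 192]] [[2, -44, -37], [12, -46, -38], [8, -43, -38], [11, -58, -39], [-2, -44, -39], [6, -44, -39]]
[[603, -217, 190], [600, -227, 191], [603, -219, 192], [603, -223, 194], [600, -230, 195], [603, -221, 195]] [[11, 46, -38], [11, 57, -38], [11, 48, -40], [12, 52, -41], [11, 60, -42], [12, 50, -43]]
[ 0.61305049 -0.1741001   0.21300499] 184 0.22691260138038138
```

View pics/v4.png

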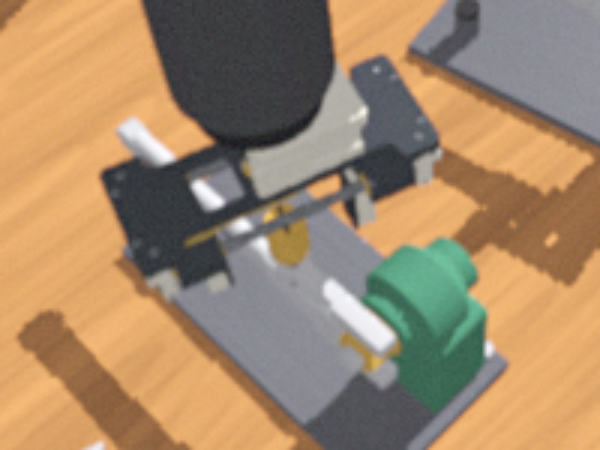

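The fingertips are now at z≈0.190 on both sides of the roller, which is at (287,240). Closing.

```bash
python3 -m inch '[{"grip":0.2,"x":0,"y":0,"z":0,"yaw":0},{"grip":0.2,"x":0,"y":0,"z":0,"yaw":0},{"grip":0.2,"x":0,"y":0,"z":0,"yaw":0},{"grip":0.2,"x":0,"y":0,"z":0,"yaw":0},{"grip":0.2,"x":0,"y":0,"z":0,"yaw":0},{"grip":0.2,"x":0,"y":0,"z":0,"yaw":0},{"grip":0.2,"x":0,"y":0,"z":0,"yaw":0},{"grip":0.2,"x":0,"y":0,"z":0,"yaw":0}]' 30
python3 - <<'E'
from h import *
s=manip.read_state(); print(s["ft_torque"],s["ft_force"])
E
```

```text
time: 8.35
tool_pos: [0.6057, -0.1698, 0.153]
orientation: [[0.958, -0.287, -0.0], [-0.287, -0.958, -0.001], [-0.0, 0.001, -1.0]]
ft_force: [-0.0, -3.7, -0.6]
grip_width: 0.0287
[-1.18440967  0.09171427  0.01038534] [-0.03332034 -3.70545197 -0.64599217]
```

```bash
python3 -m inch '[{"grip":0,"x":0,"y":0.05,"z":0,"yaw":0},{"grip":0,"x":0,"y":0,"z":0,"yaw":3},{"grip":0,"x":0,"y":0,"z":0,"yaw":6},{"grip":0,"x":0,"y":0,"z":0,"yaw":7},{"grip":0,"x":0,"y":0,"z":0,"yaw":7},{"grip":0,"x":0,"y":0,"z":0,"yaw":7},{"grip":0,"x":0,"y":0,"z":0,"yaw":7},{"grip":0,"x":0,"y":0,"z":0,"yaw":3}]' 30
python3 - <<'E'
from h import *
s=manip.read_state(); print(s["ft_torque"],s["ft_force"])
E
```

```text
time: 9.35
tool_pos: [0.6056, -0.1699, 0.153]
orientation: [[0.547, -0.837, -0.0], [-0.837, -0.547, -0.0], [-0.0, 0.0, -1.0]]
ft_force: [-0.6, -2.1, -0.1]
grip_width: 0.0284
[-0.74428688  0.22836072  0.12787869] [-0.58624403 -2.08862648 -0.07396419]
```

```bash
python3 -m inch '[{"grip":0,"x":0,"y":0,"z":0,"yaw":6},{"grip":0,"x":0,"y":0,"z":0,"yaw":6},{"grip":0,"x":0,"y":0,"z":0,"yaw":5},{"grip":0,"x":0,"y":0,"z":0,"yaw":3}]'
python3 -c "
from h import *
s=manip.read_state(); print(s['ft_torque'],s['ft_force'])"
python3 -m inch '[{"grip":0,"x":0,"y":0,"z":0,"yaw":2},{"grip":0,"x":0,"y":0,"z":0,"yaw":2}]'
python3 -c "
from h import *
s=manip.read_state(); print(s['ft_torque'],s['ft_force'])"
```

```text
time: 9.85
tool_pos: [0.6056, -0.1699, 0.153]
orientation: [[0.229, -0.974, -0.0], [-0.974, -0.229, -0.0], [0.0, 0.0, -1.0]]
ft_force: [-0.9, -2.0, 0.2]
grip_width: 0.0285
[-0.740385    0.25139051  0.1835527 ] [-0.85805299 -2.01725524  0.15866097]
time: 10.1
tool_pos: [0.6056, -0.1699, 0.153]
orientation: [[0.161, -0.987, -0.0], [-0.987, -0.161, -0.0], [0.0, 0.0, -1.0]]
ft_force: [-1.7, -3.1, 0.3]
grip_width: 0.0287
[-0.90899419  0.44941729  0.19041127] [-1.6648907  -3.1156933   0.30587624]
```

```bash
python3 -m inch '[{"grip":0,"x":0,"y":0,"z":0,"yaw":1},{"grip":0,"x":0,"y":0,"z":0,"yaw":1}]'
python3 -c "
from h import *
s=manip.read_state(); print(s['ft_torque'],s['ft_force'])"
python3 -m inch '[{"grip":0,"x":0,"y":0,"z":0,"yaw":1},{"grip":0,"x":0,"y":0,"z":0,"yaw":1}]'
python3 -c "
from h import *
s=manip.read_state(); print(s['ft_torque'],s['ft_force'])"
python3 -m inch '[{"grip":0,"x":0,"y":0,"z":0,"yaw":1},{"grip":0,"x":0,"y":0,"z":0,"yaw":1}]'
python3 -c "
from h import *
s=manip.read_state(); print(s['ft_torque'],s['ft_force'])"
```

```text
time: 10.35
tool_pos: [0.6056, -0.1699, 0.153]
orientation: [[0.127, -0.992, -0.0], [-0.992, -0.127, -0.0], [0.0, 0.0, -1.0]]
ft_force: [-1.4, -2.6, 0.9]
grip_width: 0.0282
[-0.9581318   0.58026731  0.20925734] [-1.44762498 -2.64842397  0.86130357]
time: 10.6
tool_pos: [0.6055, -0.1698, 0.153]
orientation: [[0.093, -0.996, -0.0], [-0.996, -0.093, -0.0], [0.0, 0.0, -1.0]]
ft_force: [-3.9, -0.4, 2.1]
grip_width: 0.0286
[-0.11109866  1.01759129  0.575209  ] [-3.89942125 -0.42474807  2.13704929]
time: 10.85
tool_pos: [0.6056, -0.1699, 0.153]
orientation: [[0.057, -0.998, -0.0], [-0.998, -0.057, -0.0], [0.0, 0.0, -1.0]]
ft_force: [-3.0, -3.2, 2.6]
grip_width: 0.0284
[-1.0732037   1.1985467   0.72084636] [-3.00041745 -3.18530626  2.55410805]
```

At 68° the moment jumped from 0.2 to 0.7 N m. That puts the roller at its dead stop, which agrees with the line reading at the start (0.42 rad). Releasing, then lifting to look.

```bash
python3 -m inch '[{"grip":1,"x":0,"y":0,"z":0,"yaw":0},{"grip":1,"x":0,"y":0,"z":0,"yaw":0},{"grip":1,"x":0,"y":0,"z":0,"yaw":0},{"grip":1,"x":0,"y":0,"z":0,"yaw":0},{"grip":1,"x":0,"y":0,"z":0,"yaw":0},{"grip":1,"x":0,"y":0,"z":0,"yaw":0},{"grip":1,"x":0,"y":0,"z":0,"yaw":0},{"grip":1,"x":0,"y":0,"z":0,"yaw":0}]'
python3 -m inch '[{"grip":1,"x":0,"y":0,"z":-1,"yaw":0},{"grip":1,"x":0,"y":0,"z":-3,"yaw":0},{"grip":1,"x":0,"y":0,"z":-4,"yaw":0},{"grip":1,"x":0,"y":0,"z":-2,"yaw":0},{"grip":1,"x":0,"y":0,"z":0,"yaw":0}]'
```

```text
time: 11.85
tool_pos: [0.6057, -0.1699, 0.1529]
orientation: [[0.058, -0.998, -0.0], [-0.998, -0.058, -0.0], [0.0, 0.0, -1.0]]
ft_force: [0.4, 0.0, -0.1]
grip_width: 0.0874
time: 12.48
tool_pos: [0.6068, -0.17, 0.2557]
orientation: [[0.058, -0.998, 0.004], [-0.998, -0.058, -0.0], [0.001, -0.004, -1.0]]
ft_force: [-0.3, -0.4, -0.8]
grip_width: 0.0873
```

```bash
python3 -m inch '[{"grip":0,"x":0,"y":2,"z":0,"yaw":0},{"grip":0,"x":-0.2,"y":3.3,"z":0,"yaw":0},{"grip":0,"x":-0.2,"y":3.5,"z":0,"yaw":0},{"grip":0,"x":-0.2,"y":3.5,"z":0,"yaw":0},{"grip":0,"x":-0.1,"y":2.8,"z":0,"yaw":0},{"grip":0,"x":0,"y":1.5,"z":0,"yaw":0},{"grip":0,"x":0,"y":0,"z":0,"yaw":0}]' 40
python3 -m inch '[{"grip":0,"x":0,"y":0,"z":0,"yaw":-8},{"grip":0,"x":0,"y":0,"z":0,"yaw":-10},{"grip":0,"x":0,"y":0,"z":0,"yaw":-10},{"grip":0,"x":0,"y":0,"z":0,"yaw":-10},{"grip":0,"x":0,"y":0,"z":0,"yaw":-10},{"grip":0,"x":0,"y":0,"z":0,"yaw":-10},{"grip":0,"x":0,"y":0,"z":0,"yaw":-10},{"grip":0,"x":0,"y":0,"z":0,"yaw":-6}]'
python3 - <<'E'
from h import *
out=[]
for n,w in(("top",(280,120)),("scene",(150,150))):
    p,d=shot(n,"5"); q=p[w[1]:w[1]+100,w[0]:w[0]+100,::-1]
    f=np.load(f"pics/{n}0.npz")["p"][w[1]:w[1]+100,w[0]:w[0]+100,::-1]
    out.append(np.vstack([cv2.resize(a,(300,300),interpolation=cv2.INTER_CUBIC) for a in(f,q)]))
cv2.imwrite("pics/v5.png",np.hstack(out))
s=manip.read_state(); print(s["joint_pos"])
E
```

```text
time: 13.35
tool_pos: [0.4392, -0.1726, 0.2532]
orientation: [[0.058, -0.998, 0.001], [-0.998, -0.058, 0.0], [-0.0, -0.001, -1.0]]
ft_force: [0.5, -0.3, 0.2]
grip_width: 0.0233
time: 14.35
tool_pos: [0.4406, -0.1725, 0.2525]
orientation: [[0.977, -0.215, -0.001], [-0.215, -0.977, -0.0], [-0.001, 0.0, -1.0]]
ft_force: [-0.7, -0.3, 0.2]
grip_width: 0.0003
[ 2.53909083e+00 -1.11040166e+00 -1.76772727e+01 -9.49799914e-07
 -7.34850411e+01  7.48727520e+01]
```

View pics/v5.png

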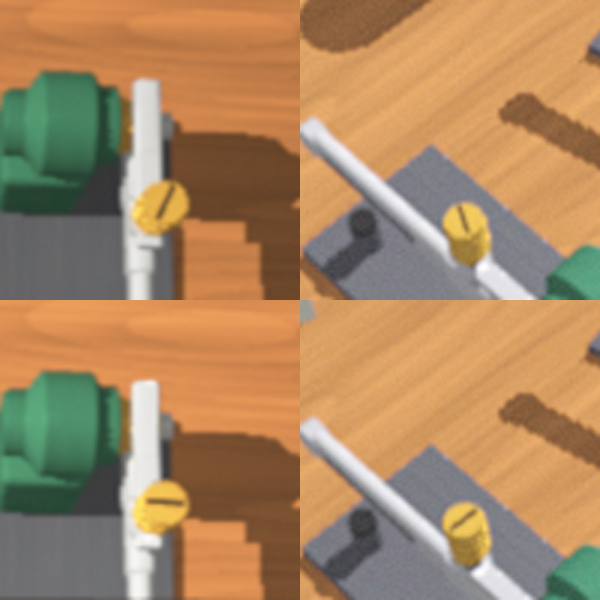

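The line on the roller top now lies across the wrench, about 92° from its axis or roughly 1.6 rad. It showed about 24° before. The handle hasn't moved. Next I compare the jaw height from the saved depth and the handle offset.

```bash
python3 - <<'E'
from h import *
for n in("top","scene"):
  for tag in("0","5"):
    f=np.load(f"pics/{n}{tag}.npz");P,u,v,c=cloud(n,f["p"],f["d"])
    for a,b in((.63,.66),(.66,.69),(.69,.72),(.42,.46)):
        k=(P[:,0]>a)&(P[:,0]<b)&(abs(P[:,1]+.166)<.012)&(P[:,2]>.13)&(c.min(1)>110)
        if k.sum(): print(n,tag,(a,b),k.sum(),np.percentile(P[k,2],[50,75]).round(4),P[k,1].mean().round(4))
s=manip.read_state(); R=np.array(s["orientation"]); print(R.T@(np.array([.442,-.1725,.145])-s["tool_pos"]))
E
```

```text
top 0 (0.63, 0.66) 177 [0.1716 0.1729] -0.165
top 0 (0.66, 0.69) 146 [0.1718 0.173 ] -0.1656
top 0 (0.69, 0.72) 35 [0.1722 0.1727] -0.1656
top 0 (0.42, 0.46) 169 [0.1455 0.1466] -0.1715
top 5 (0.63, 0.66) 172 [0.1671 0.1682] -0.1653
top 5 (0.66, 0.69) 165 [0.1675 0.1687] -0.1654
top 5 (0.69, 0.72) 37 [0.1678 0.1687] -0.1651
scene 0 (0.63, 0.66) 159 [0.1719 0.173 ] -0.1723
scene 0 (0.66, 0.69) 139 [0.1722 0.1733] -0.1695
scene 0 (0.69, 0.72) 54 [0.1717 0.1724] -0.1693
scene 0 (0.42, 0.46) 43 [0.1466 0.1472] -0.1742
scene 5 (0.63, 0.66) 153 [0.1675 0.1688] -0.1724
scene 5 (0.66, 0.69) 144 [0.1678 0.1688] -0.1684
scene 5 (0.69, 0.72) 56 [0.1671 0.1683] -0.1693
scene 5 (0.42, 0.46) 175 [0.3095 0.3257] -0.1676
[ 0.00167179 -0.00033624  0.10745648]
```

The jaw came down 4.5 mm in both views, which is about 1.13 rad and matches the turn, so it is snug. Now to the handle: the real fingertip is 38 mm above the readout, so I expect contact at a reported z of about 0.108 and the stop at about 0.038.

```bash
python3 -m inch '[{"grip":0,"x":0.1,"y":0,"z":2,"yaw":0},{"grip":0,"x":0,"y":0,"z":3.5,"yaw":0},{"grip":0,"x":0,"y":0,"z":3.5,"yaw":0},{"grip":0,"x":0,"y":0,"z":2.5,"yaw":0},{"grip":0,"x":0,"y":0,"z":1.3,"yaw":0},{"grip":0,"x":0,"y":0,"z":0,"yaw":0},{"grip":0,"x":0,"y":0,"z":0,"yaw":0}]'
python3 -m inch '[{"grip":0,"x":0,"y":0,"z":0.6,"yaw":0},{"grip":0,"x":0,"y":0,"z":0.6,"yaw":0},{"grip":0,"x":0,"y":0,"z":0.6,"yaw":0},{"grip":0,"x":0,"y":0,"z":0.6,"yaw":0}]'
python3 - <<'E'
from h import *
out=[]
for n,w in(("top",(250,120)),("scene",(110,130))):
    p,d=shot(n,"6"); q=p[w[1]:w[1]+190,w[0]:w[0]+150,::-1]
    out.append(cv2.resize(q,None,fx=2.6,fy=2.6,interpolation=cv2.INTER_CUBIC))
cv2.imwrite("pics/v6.png",np.hstack(out))
s=manip.read_state(); print(s["ft_force"],s["ft_torque"])
E
```

```text
time: 15.32
tool_pos: [0.4415, -0.1728, 0.1259]
orientation: [[0.976, -0.22, 0.001], [-0.22, -0.976, -0.0], [0.001, -0.0, -1.0]]
ft_force: [0.6, -0.2, 0.5]
grip_width: 0.0002
time: 15.82
tool_pos: [0.4405, -0.1728, 0.1006]
orientation: [[0.976, -0.219, -0.0], [-0.219, -0.976, -0.0], [-0.0, 0.0, -1.0]]
ft_force: [-1.3, -0.2, 1.1]
grip_width: 0.0004
[-0.00421377 -0.54135606  1.11605614] [ 0.04984272  0.06130562 -0.01157687]
```

View pics/v6.png

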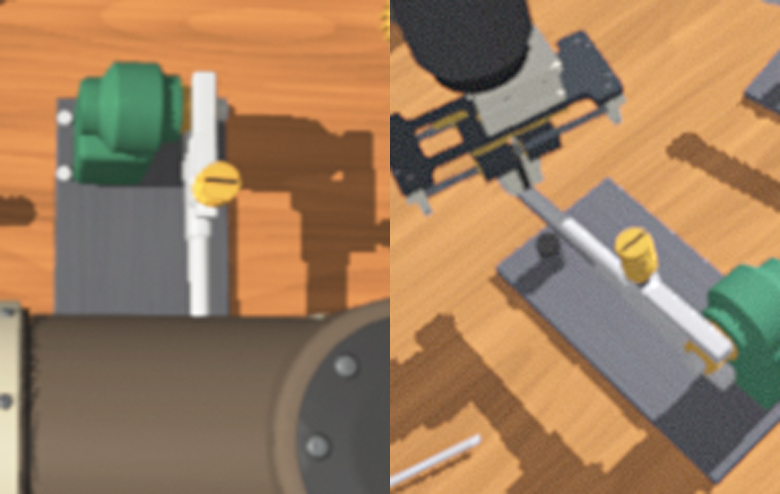

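The shut fingertips sit on the handle at about (515,190) in the right half of the picture, centred across it. The first contact force is about 1 N. Pressing on down.

```bash
python3 -m inch '[{"grip":0,"x":0.05,"y":0,"z":0.5,"yaw":0},{"grip":0,"x":0.05,"y":0,"z":0.5,"yaw":0},{"grip":0,"x":0.05,"y":0,"z":0.5,"yaw":0},{"grip":0,"x":0.05,"y":0,"z":0.5,"yaw":0}]'
python3 -m inch '[{"grip":0,"x":0.07,"y":-0.02,"z":0.5,"yaw":0},{"grip":0,"x":0.07,"y":-0.02,"z":0.5,"yaw":0},{"grip":0,"x":0.07,"y":-0.02,"z":0.5,"yaw":0},{"grip":0,"x":0.07,"y":-0.02,"z":0.5,"yaw":0}]'
```

```text
time: 16.42
tool_pos: [0.4425, -0.1732, 0.0806]
orientation: [[0.976, -0.219, -0.0], [-0.219, -0.976, 0.0], [-0.0, -0.0, -1.0]]
ft_force: [-0.3, 0.6, 0.9]
grip_width: 0.0002
time: 16.92
tool_pos: [0.4456, -0.173, 0.0606]
orientation: [[0.976, -0.219, 0.0], [-0.219, -0.976, -0.0], [0.0, 0.0, -1.0]]
ft_force: [-1.2, -0.0, 0.9]
grip_width: 0.0001
```

The force is still only about 1 N, less than pressing should take. Looking to see whether the handle is moving.

```bash
python3 - <<'E'
from h import *
out=[]
for n,w in(("top",(250,120)),("scene",(110,130))):
    p,d=shot(n,"7"); q=p[w[1]:w[1]+190,w[0]:w[0]+150,::-1]
    out.append(cv2.resize(q,None,fx=2.6,fy=2.6,interpolation=cv2.INTER_CUBIC))
    if n=="scene":
        P,u,v,c=cloud(n,p,d)
        for a in np.arange(.4,.6,.02):
            k=(P[:,0]>a)&(P[:,0]<a+.02)&(abs(P[:,1]+.172)<.012)&(P[:,2]>.04); 
            if k.sum(): print(round(a,2),k.sum(),np.percentile(P[k,2],[5,25,50]).round(3))
cv2.imwrite("pics/v7.png",np.hstack(out))
s=manip.read_state(); print(s["ft_force"],s["ft_torque"])
E
```

```text
0.4 74 [0.537 0.538 0.539]
0.42 124 [0.539 0.54  0.54 ]
0.44 235 [0.048 0.107 0.165]
0.46 437 [0.092 0.187 0.221]
0.48 1822 [0.184 0.349 0.433]
0.5 54 [0.094 0.103 0.108]
0.52 58 [0.096 0.108 0.111]
0.54 56 [0.101 0.111 0.116]
0.56 51 [0.106 0.115 0.12 ]
0.58 138 [0.11  0.151 0.205]
[-0.874049    0.01634338 -0.13457293] [-0.0056259   0.00408601 -0.01646195]
```

View pics/v7.png

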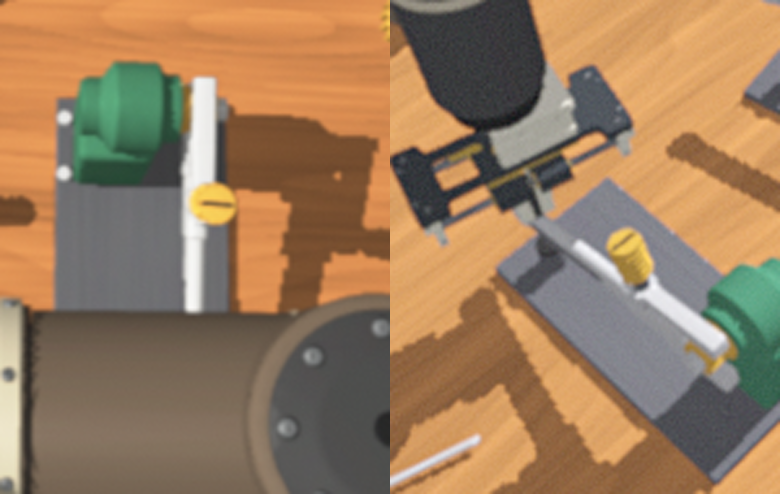

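The wrench is turning: the roller has tilted and the handle slopes down towards the post. Continuing to the stop in small steps.

```bash
python3 -m inch '[{"grip":0,"x":0.05,"y":-0.01,"z":0.5,"yaw":0},{"grip":0,"x":0.05,"y":-0.01,"z":0.5,"yaw":0},{"grip":0,"x":0.05,"y":-0.01,"z":0.4,"yaw":0}]'
python3 -m inch '[{"grip":0,"x":0.05,"y":-0.01,"z":0.3,"yaw":0},{"grip":0,"x":0.05,"y":0,"z":0.3,"yaw":0}]'
python3 -m inch '[{"grip":0,"x":0,"y":0,"z":0.2,"yaw":0},{"grip":0,"x":0,"y":0,"z":0,"yaw":0}]'
```

```text
time: 17.4
tool_pos: [0.4474, -0.173, 0.0468]
orientation: [[0.976, -0.219, 0.001], [-0.219, -0.976, -0.0], [0.001, -0.0, -1.0]]
ft_force: [1.3, -0.2, 0.7]
grip_width: 0.0003
time: 17.65
tool_pos: [0.4483, -0.1733, 0.0413]
orientation: [[0.976, -0.219, 0.0], [-0.219, -0.976, -0.0], [0.0, 0.0, -1.0]]
ft_force: [-6.2, 5.6, 25.4]
grip_width: 0.0001
time: 17.9
tool_pos: [0.4484, -0.1733, 0.0411]
orientation: [[0.976, -0.218, 0.001], [-0.218, -0.976, -0.001], [0.001, 0.0, -1.0]]
ft_force: [-8.3, 6.1, 28.2]
grip_width: 0.0004
```

A firm stop: 28 N with z holding at 0.041, where I expected about 0.038. Lifting clear to check.

```bash
python3 -m inch '[{"grip":0,"x":0,"y":0,"z":-0.5,"yaw":0},{"grip":0,"x":0,"y":0,"z":-1.5,"yaw":0},{"grip":0,"x":0,"y":0,"z":-3,"yaw":0},{"grip":0,"x":0,"y":0,"z":-4,"yaw":0},{"grip":0,"x":0,"y":0,"z":-5,"yaw":0},{"grip":0,"x":0,"y":0,"z":-5,"yaw":0},{"grip":0,"x":0,"y":0,"z":-4,"yaw":0},{"grip":0,"x":0,"y":0,"z":-2,"yaw":0}]'
python3 -m inch '[{"grip":0,"x":0,"y":3,"z":0,"yaw":0},{"grip":0,"x":0,"y":5,"z":0,"yaw":0},{"grip":0,"x":0,"y":5,"z":0,"yaw":0},{"grip":0,"x":0,"y":5,"z":0,"yaw":0},{"grip":0,"x":0,"y":3,"z":0,"yaw":0},{"grip":0,"x":0,"y":0,"z":0,"yaw":0}]'
python3 - <<'E'
from h import *
out=[]
for n,w in(("top",(250,120)),("scene",(130,150))):
    p,d=shot(n,"8"); q=p[w[1]:w[1]+190,w[0]:w[0]+150,::-1]
    out.append(cv2.resize(q,None,fx=2.6,fy=2.6,interpolation=cv2.INTER_CUBIC))
    P,u,v,c=cloud(n,p,d); Q=[]
    for a in np.arange(.41,.6,.02):
        k=(P[:,0]>a)&(P[:,0]<a+.02)&(abs(P[:,1]+.172)<.014)&(P[:,2]>.04)&(P[:,2]<.2)&(c.min(1)>120)
        if k.sum()>5: Q.append((a+.01,np.median(P[k,2])))
    Q=np.array(Q); print(n,Q.round(3).tolist()); j=Q[:,0]<.57
    if j.sum()>2: print(np.arctan(np.polyfit(Q[j,0],Q[j,1],1)[0]))
    # blue wrench unchanged?
    f=np.load(f"pics/{n}0.npz"); b=(slice(120,300),slice(80,200)) if n=="top" else (slice(110,215),slice(240,375))
    print("diff blue",np.mean(np.abs(p[b].astype(int)-f["p"][b]).max(2)>40))
cv2.imwrite("pics/v8.png",np.hstack(out))
s=manip.read_state(); print(s["ft_force"],s["ft_torque"])
E
```

```text
time: 18.9
tool_pos: [0.4484, -0.1733, 0.2911]
orientation: [[0.976, -0.219, 0.003], [-0.219, -0.976, -0.0], [0.002, -0.0, -1.0]]
ft_force: [0.2, 0.4, -0.4]
grip_width: 0.0006
time: 19.65
tool_pos: [0.4009, -0.3795, 0.2877]
orientation: [[0.975, -0.222, -0.002], [-0.222, -0.975, 0.001], [-0.002, -0.001, -1.0]]
ft_force: [-0.3, 0.5, -0.3]
grip_width: 0.0008
top [[0.42, 0.067], [0.44, 0.072], [0.46, 0.078], [0.48, 0.084], [0.5, 0.09], [0.52, 0.097], [0.54, 0.103], [0.56, 0.109], [0.58, 0.116], [0.6, 0.113]]
0.2947771899914666
diff blue 0.0
scene [[0.42, 0.07], [0.44, 0.072], [0.46, 0.079], [0.48, 0.085], [0.5, 0.091], [0.52, 0.098], [0.54, 0.103], [0.56, 0.109], [0.58, 0.113], [0.6, 0.146]]
0.2855428728649687
diff blue 0.0015520282186948853
[ 0.01038816  0.51698917 -0.0605668 ] [-0.01680638 -0.01703997  0.06475899]
```

View pics/v8.png

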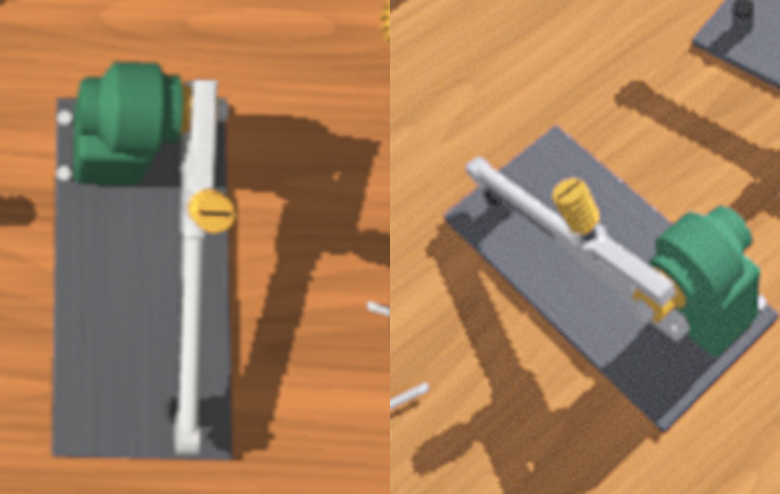

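View pics/scene8.png

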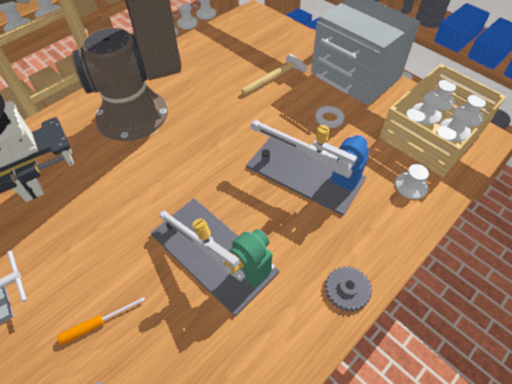

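The handle rests on its post at a slope of about 0.29 rad, and the blue wrench is unchanged. Last, I'll check that the nut turned, using the pictures already taken.

```bash
python3 - <<'E'
from h import *
o=[]
for tag in("0","5","8"):
    r=[]
    for n,(x,y) in(("scene",(220,248)),("top",(305,150))):
        p=np.load(f"pics/{n}{tag}.npz")["p"][y:y+35,x:x+35,::-1]; r.append(cv2.resize(p,(265,265),interpolation=cv2.INTER_CUBIC))
    o.append(np.vstack(r))
cv2.imwrite("pics/v9.png",np.hstack(o))
E
```

```text
(no output)
```

View pics/v9.png

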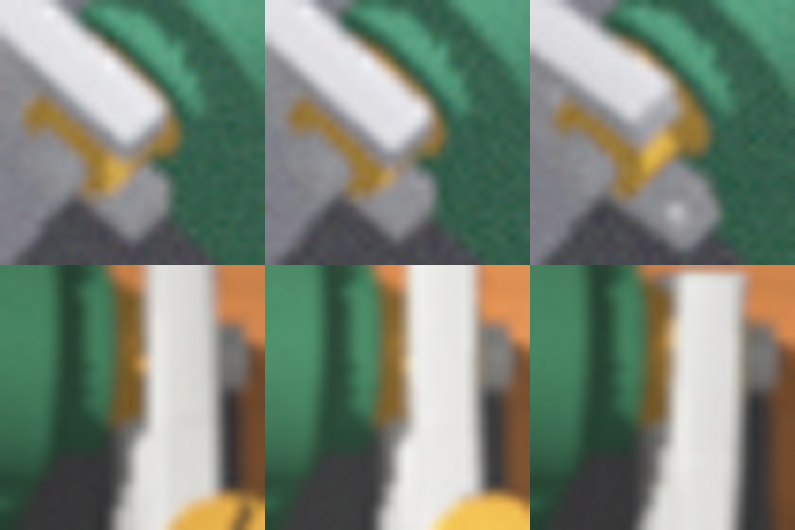

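In the last column the nut's far-side facet has come up into the light in both views. It did not change while the jaw was closing, so the nut turned with the wrench. The robot is clear of everything, so I'm handing in.

```bash
python3 -c "
from bench import order, manip
print(manip.read_state()['time']); print(order.hand_in())"
```

```text
19.75
the job is handed in; nothing more can be done
None
```

The jaw is closed on the brass nut and the wrench handle is down on its stop post. I handed the job in at 19.75 s of the 43 s allowed.

**What I did:** I gripped the roller and turned it about 68° clockwise, until the moment jumped from 0.2 to about 0.7 N m at its dead stop. Then I let go, pressed the handle down with shut fingers until it stopped firmly at 28 N, and moved the arm clear.

**Last checks:**
- **Jaw:** it came down 4.5 mm in both views, which matches the turn. The line on the roller ended about 92° from the wrench's axis, roughly 1.6 rad.
- **Handle:** the final slope measured 0.29 rad in both views (stop at 0.30), resting on the post.
- **Blue wrench:** its image is practically unchanged from the start.
- **Nut:** I could only judge it by eye. Its facet moved into the light in both views as the handle went down, so it turned, but I did not measure its angle.

**What failed or disagreed:**
- **First grasp:** it missed and closed just above the roller. The depth images showed the real fingertips about 38 mm above the reported TCP. I corrected for that from then on.
- **Press force:** it read only about 1 N before the stop, where 2 to 5 N was expected. The pictures showed the wrench turning all the same.

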